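# Make up the pipe kit and the door kit

## Task

Make up two job kits from the stock on the bench: the copper coupling, the steel reducer and the white sealant pot go into the blue tray, and the red carton of screws and the black rubber door stop go into the grey tray. Stand one thing in each compartment (whichever you like), upright and resting on the tray's floor, and let go of it. Leave the yellow carton, the green carton and the orange-labelled paint tin standing where they are.

Things in the scene. Friction and masses are not known exactly. Their poses are not given: they have to be found in the camera images.
- coupling_center (a point): Copper-coloured straight pipe coupling: a plain open tube standing on end, 35 mm outside diameter, 29 mm bore, 60 mm high, about 120 g. For the blue tray. This point is its centre, half-way up; z is up along it.
- reducer_center (a point): Bright steel pipe reducer standing on its wide end: 44 mm diameter from the foot to 36 mm up, then tapering to a 28 mm neck from 46 mm up to its top at 60 mm; about 250 g. For the blue tray. This point is its centre, half-way up; z is up along it.
- pot_center (a point): White plastic sealant pot with a blue lid: closed round pot, 52 mm diameter, 60 mm high, about 220 g. For the blue tray. This point is its centre, half-way up; z is up along it.
- red_carton_center (a point): Red carton of screws with a pale band round it, 56 x 38 mm in plan (56 along its own x, 38 along its own y) and 50 mm high, standing on the bench with its x within about 35 degrees of straight ahead. About 300 g. For the grey tray. This point is its centre, half-way up; z is up along it.
- stop_center (a point): Black rubber door stop: plain round block with a small steel dot on top, 43 mm diameter, 45 mm high, about 120 g. For the grey tray. This point is its centre, half-way up; z is up along it.
- blue_tray: Blue open tray with three equal compartments in a row, 238 x 114 mm, 20 mm high, floor, walls and dividers 4 mm thick. Compartments are 74 mm along x by 106 mm along y inside, centred at x = -78, 0 and +78 mm, y = 0; floor 4 mm above the bench. The origin is the centre of its underside (on the bench); x runs along the row of compartments, y across it, z up. Fixed to the bench; its yaw varies by up to about 15 degrees and it may stand on the robot's left or right.
- grey_tray: Grey open tray with two equal compartments in a row, 160 x 114 mm, 20 mm high, floor, walls and dividers 4 mm thick. Compartments are 74 mm along x by 106 mm along y inside, centred at x = -39 and +39 mm, y = 0; floor 4 mm above the bench. The origin is the centre of its underside (on the bench); x runs along the row of compartments, y across it, z up. Fixed to the bench; its yaw varies by up to about 15 degrees and it may stand on the robot's left or right.
- yellow_carton_center (a point): Yellow carton, a bystander to leave alone, 56 x 38 mm in plan (56 along its own x, 38 along its own y) and 50 mm high, standing on the bench with its x within about 35 degrees of straight ahead. This point is its centre, half-way up; z is up along it.
- green_carton_center (a point): Green carton, a bystander to leave alone, 56 x 38 mm in plan (56 along its own x, 38 along its own y) and 50 mm high, standing on the bench with its x within about 35 degrees of straight ahead. This point is its centre, half-way up; z is up along it.
- tin_center (a point): Steel paint tin with an orange label, a bystander to leave alone, 70 mm diameter, 70 mm high. This point is its centre, half-way up; z is up along it.

How it is judged (in metres and radians):
At the end, for the whole second after the job is handed in: Coupling, reducer, pot in the blue tray; red carton, door stop in the grey; one per compartment (centre within 35 mm along, 45 mm across), on the floor (-4/+6 mm), upright within 0.12 rad, released, at rest; yellow and green cartons and tin within 20 mm of their starts (y of coupling_center in the frame of blue_tray between -0.045 and 0.045 m and z of coupling_center in the frame of blue_tray between 0.026 and 0.04 m and angle between each of coupling_center, reducer_center, pot_center, red_carton_center, stop_center's own z axis and vertical below 0.12 rad and linear speed of each of coupling, reducer, pot, red_carton, stop below 0.02 m/s and angular speed of each of coupling, reducer, pot, red_carton, stop below 0.2 rad/s and y of reducer_center in the frame of blue_tray between -0.045 and 0.045 m and z of reducer_center in the frame of blue_tray between 0.026 and 0.04 m and y of pot_center in the frame of blue_tray between -0.045 and 0.045 m and z of pot_center in the frame of blue_tray between 0.026 and 0.04 m and y of red_carton_center in the frame of grey_tray between -0.045 and 0.045 m and z of red_carton_center in the frame of grey_tray between 0.021 and 0.035 m and y of stop_center in the frame of grey_tray between -0.045 and 0.045 m and z of stop_center in the frame of grey_tray between 0.0185 and 0.0325 m and (x of coupling_center in the frame of blue_tray between -0.113 and -0.043 m or x of reducer_center in the frame of blue_tray between -0.113 and -0.043 m or x of pot_center in the frame of blue_tray between -0.113 and -0.043 m) and (x of coupling_center in the frame of blue_tray between -0.035 and 0.035 m or x of reducer_center in the frame of blue_tray between -0.035 and 0.035 m or x of pot_center in the frame of blue_tray between -0.035 and 0.035 m) and (x of coupling_center in the frame of blue_tray between 0.043 and 0.113 m or x of reducer_center in the frame of blue_tray between 0.043 and 0.113 m or x of pot_center in the frame of blue_tray between 0.043 and 0.113 m) and (x of red_carton_center in the frame of grey_tray between -0.074 and -0.004 m or x of stop_center in the frame of grey_tray between -0.074 and -0.004 m) and (x of red_carton_center in the frame of grey_tray between 0.004 and 0.074 m or x of stop_center in the frame of grey_tray between 0.004 and 0.074 m) and distance of each of yellow_carton_center, green_carton_center, tin_center from where it was at the start of the episode below 0.02 m); the robot touches nothing.
It fails at once if the yellow carton is pushed more than 20 mm or tipped (distance of yellow_carton_center from where it was at the start of the episode above 0.02 m or angle between yellow_carton_center's own z axis and vertical above 0.3 rad).
It fails at once if the green carton is pushed more than 20 mm or tipped (distance of green_carton_center from where it was at the start of the episode above 0.02 m or angle between green_carton_center's own z axis and vertical above 0.3 rad).
It fails at once if the paint tin is pushed more than 20 mm or tipped (distance of tin_center from where it was at the start of the episode above 0.02 m or angle between tin_center's own z axis and vertical above 0.3 rad).
It also fails if it takes over 136 s, if anything falls off the work surface, if the arm or the gripper's body presses on something with over 40 N, if the wrist force passes 120 N, or if a joint passes its speed limit or range.

## Robot

A 6-joint arm with a two-finger parallel gripper is mounted at the origin on the work surface. World frame = base frame: x ahead of the robot, y to its left, z up, the work surface at z = 0. Lengths are in mm, angles in rad, forces in N, time in s.
With the tool pointing down it reaches from about 350 to 775 mm from the base axis. Payload 7.3 kg.
Tool frame: the origin (TCP) lies midway between the tips of the shut fingers; the grasp point (between the pads) lies 19 mm behind it (bot.tcp_to_grasp is the distance from the TCP to the grasp point, in mm); z points along the fingers, y is the line along which they close (so a half turn about z gives the same grasp; the last joint's range is limited). The gripper opens to 92 mm and grips with 3 to 60 N. Pads are 19 mm wide; open, the fingers measure 130 mm over their backs; the gripper's body (75 mm by 190 mm) begins 47 mm behind the grasp point.
Start: joints at [0.972, 0.342, 1.524, -0, 1.275, -0.146], TCP at [229.669, 472.12, 226.741] pointing down, gripper open.
Joint ranges: [-2.53, 2.53], [-0.77, 2.02], [0.04, 2.7], [-1, 4.14], [0.28, 2.66], [-3.11, 3.11]. Speed limits (rad/s): [2.57, 2.57, 3.14, 3.14, 3.14, 3.14].

## Interface

Orientations are given as [roll, pitch, yaw] about the fixed x, y, z axes, in that order (R = Rz(yaw) Ry(pitch) Rx(roll)).
In Python, from plant import bot, viewer gives the robot as it stands. The module is installed in compiled form; this text tells all that it offers.
- The arm moves only by the shell command python3 -m handwheel 'ROWS'. ROWS is text: rows parted by semicolons, each of 7 numbers parted by spaces: the shift along the tool's x, y, z scaled (see below), then the turn, a rotation vector about the tool's x, y, z scaled (see below), then the opening, from -1 (shut) to 1 (fully open), so that 0 is half open. In form: tx ty tz rx ry rz gripper; .... A call has 1 to 8 rows; each row is the pose to reach, as a shift and turn from the pose commanded when the call began, along the tool's axes at that moment, turning the shorter way round; what a row does not reach only later rows make up. The controller multiplies each number of a shift by 10 cm and each number of a turn by pi rad. A row lasts 1/12 s, in which the tool goes at most 41.7 mm and 7.16 degrees, less where a joint would pass 70% of its speed; a pose out of reach is approached as far as the arm can. A call with a number of a shift or a turn outside -1 to 1 is refused whole. A call with a gripper value outside its range is refused whole. The fingers move at their own pace and stop on an object; the grip force is fixed at half the most. Time passes only in rows, so rows that repeat a pose let the fingers close. It gives the time, the measured TCP pose, the force, the opening and the grip force at its end, in the units of the state.
- bot.get_obs(): the state, without advancing time (a new reading comes with each control period).
- viewer.capture(name): name is "scene" or "top"; returns a dict with "frame" (420x560x3 uint8, red, green, blue), "fov_y" (degrees; the focal length in pixels is half the picture's height over the tangent of half this angle, whatever the lens; pixels are square), "cx", "cy" (the principal point, pixels), "dist_coeffs" ([k1, k2, p1, p2, k3] as OpenCV has them; the pictures are not rectified), "T" (4x4, takes a point from camera to world coordinates). Camera axes: x right, y down, z forward; pixel columns grow to the right and rows downward; lengths in mm; the calibration is good to about 2 mm. A picture is of the moment at which its call begins. There is no depth.
- bot.close_job(): hands the job in; it is judged then, once.
Trained networks look in a picture, given as the dict that the camera call returned (one of the last four; its "shot" number tells which), for a name from the list of things; names that differ only in an ending like _2 or _b are one class to them, and where a whole thing is asked for, a point or a joint stands for the part that bears it (a point fixed in the world has none). Each returns a list of dicts, best first, with "score" (0 to 1); they miss things now and then, are a little off and sometimes report something else, mostly with a low value. They report only what shows in the picture. A call takes as long as a camera call.
- viewer.recognise(target, picture): "centre" ([column, row] in pixels, amid what is visible of it).
- viewer.cut_out(target, picture): "pixels" (420x560 bool, what is visible of it) and "centre" ([column, row] in pixels, amid what is visible of it).
The state is a dict: "time": time; "joint_positions": joint angles; "dq": joint speeds; "tau": joint torques, N m; "tool_pos": TCP position; "tcp_rot": TCP orientation; "contact_force": force on the tool from outside, world axes, zero at the start; "moment": the same for the moment, N m; "grip_width": finger opening in mm; "finger_force": force on a finger pad.
Only numpy, scipy, OpenCV 4.12 (cv2) and the standard library are available. Lean on these libraries where they do the work, as an engineer would, in place of code of your own. Each camera call takes 0.05 s, during which the arm holds its last target. There are 200 camera calls.

## Working session

There is one attempt and no reset: what is moved stays moved. The work goes in short steps, Python scripts to look and compute and a shell command to move; the robot and the scene stay as the last step left them, time stands still between calls to the robot, and variables do not carry over. Pictures are saved under pics/ and viewed, at most 14 in all, crops included, and the job is handed in when it is done.

```bash
mkdir -p pics; python3 - <<'E'
from plant import bot, viewer
import cv2
print(bot.get_obs())
for n in ("scene","top"):
    p=viewer.capture(n); cv2.imwrite(f"pics/{n}0.png",p["frame"][:,:,::-1])
    print(n,p["fov_y"],p["cx"],p["cy"],p["dist_coeffs"],p["T"],p["shot"])
E
```

```text
{'time': 0.0, 'joint_positions': array([ 9.71995603e-01,  3.42781102e-01,  1.52503977e+00, -8.28503534e-07,
        1.27535292e+00, -1.45982826e-01]), 'dq': array([ 0.00114844, -0.00064825,  0.00080442,  0.00031929, -0.00192461,
       -0.00131808]), 'tau': array([ 5.39196208e-04, -4.31237841e+01, -2.44216526e+01,  7.16839987e-02,
        5.60571975e-02, -1.27348708e-04]), 'tool_pos': array([229.43023051, 471.76589438, 226.00670512]), 'tcp_rot': array([-3.14002821e+00, -2.29216657e-04,  2.68877482e+00]), 'contact_force': array([ 0.36880116,  0.95353741, -0.21429568]), 'moment': array([ 0.00868064, -0.02575804, -0.0229645 ]), 'finger_force': 0.0, 'grip_width': 92.0175571830118}
scene 46.87487549245719 284.8014505810396 216.3664501532365 [-0.00432748  0.          0.          0.          0.        ] [[-7.74976962e-01  4.25982318e-01 -4.66850911e-01  1.02518457e+03]
 [ 6.31985491e-01  5.19731315e-01 -5.74868419e-01  5.54368069e+02]
 [-2.24674421e-03 -7.40552783e-01 -6.71994440e-01  6.94031474e+02]
 [ 0.00000000e+00  0.00000000e+00  0.00000000e+00  1.00000000e+00]] 1
top 52.20629175830618 280.61958874165094 210.13294423513628 [-0.10114207  0.          0.          0.          0.        ] [[ 1.76589607e-02 -9.94694716e-01  1.01343884e-01  4.63981872e+02]
 [-9.99823787e-01 -1.69220589e-02  8.12645396e-03 -2.37509907e-01]
 [-6.36839364e-03 -1.01469531e-01 -9.94818264e-01  8.75762997e+02]
 [ 0.00000000e+00  0.00000000e+00  0.00000000e+00  1.00000000e+00]] 2
```

View pics/top0.png

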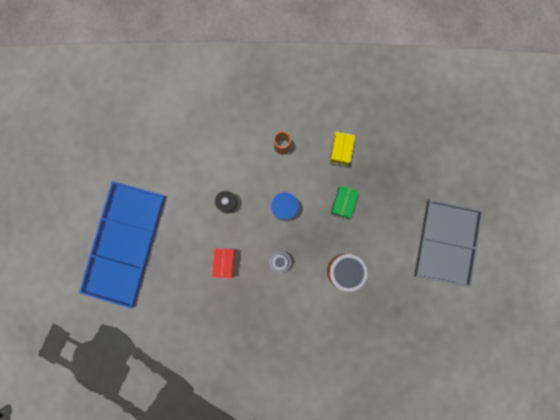

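View pics/scene0.png

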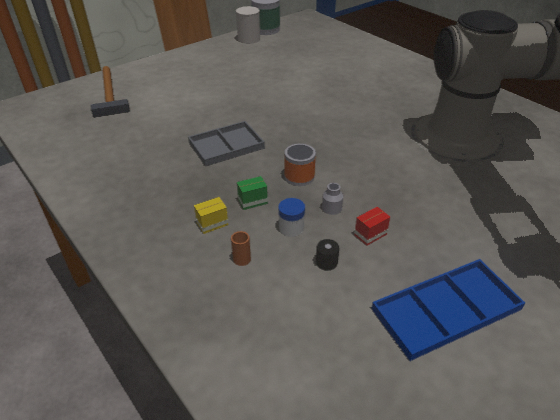

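```bash
cat > h.py <<'E'
from plant import bot, viewer
import numpy as np, cv2
from scipy.optimize import minimize
from scipy.spatial.transform import Rotation as Ro
def cyl(*rz):
    a=np.linspace(0,2*np.pi,40,endpoint=False)
    return np.vstack([np.c_[r*np.cos(a),r*np.sin(a),0*a+z] for r,z in rz])
def box(x,y,h): return np.array([[i*x/2,j*y/2,k*h] for i in(-1,1) for j in(-1,1) for k in(0,1)])
M=dict(coupling_center=cyl((17.5,0),(17.5,60)),reducer_center=cyl((22,0),(22,36),(14,46),(14,60)),pot_center=cyl((26,0),(26,60)),
 red_carton_center=box(56,38,50),stop_center=cyl((21.5,0),(21.5,45)),blue_tray=box(238,114,20),grey_tray=box(160,114,20),
 yellow_carton_center=box(56,38,50),green_carton_center=box(56,38,50),tin_center=cyl((35,0),(35,70)))
def cam(p):
    f=210/np.tan(np.radians(p["fov_y"]/2)); return np.array([[f,0,p["cx"]],[0,f,p["cy"]],[0,0,1]])
def proj(P,p):
    T=np.linalg.inv(p["T"]); return cv2.projectPoints(P@T[:3,:3].T+T[:3,3],np.zeros(3),np.zeros(3),cam(p),np.array(p["dist_coeffs"],float))[0][:,0]
def ray(uv,p,z):
    n=cv2.undistortPoints(np.array([[uv]],float),cam(p),np.array(p["dist_coeffs"],float))[0,0]
    d=p["T"][:3,:3]@[*n,1]; o=p["T"][:3,3]; return (o+d*(z-o[2])/d[2])[:2]
def pts(n,q,z=0):
    c,s=np.cos(q[2]),np.sin(q[2]); P=M[n]
    return np.c_[P[:,:2]@[[c,s],[-s,c]]+q[:2],P[:,2]+z]
def fit(n,ps,z=0,q0=None):
    S=[]
    for p in ps:
        r=viewer.cut_out(n,p)
        if r and r[0]["score"]>.3: S.append((p,r[0]))
    if not S: return None
    def cost(q):
        t=0
        for p,r in S:
            m=np.zeros((420,560),np.uint8); h=cv2.convexHull(proj(pts(n,q,z),p).astype(np.float32))
            cv2.fillConvexPoly(m,np.round(h*16).astype(np.int32),1,cv2.LINE_AA,4); m=m>0
            t+=1-(m&r["pixels"]).sum()/(m|r["pixels"]).sum()
        return t/len(S)
    p,r=S[-1]; xy=ray(r["centre"],p,z+25)
    best=None
    for y in ([0] if M[n].shape[0]>8 else np.radians([-30,0,30]) if 'carton' in n else np.radians([75,90,105])):
        o=minimize(cost,[*xy,y],method="Nelder-Mead",options=dict(initial_simplex=[[*xy,y],[xy[0]+15,xy[1],y],[xy[0],xy[1]+15,y],[*xy,y+.25]]))
        if best is None or o.fun<best.fun: best=o
    return best.x,best.fun,[round(r["score"],2) for p,r in S]
E
python3 - <<'E'
from h import *
ps=[viewer.capture("scene"),viewer.capture("top")]
for n in M:
    for s in (ps,[ps[1]]):
        r=fit(n,s); print(n,None if r is None else (r[0].round(3),round(r[1],3),r[2]))
E
```

```text
coupling_center (array([6.86724e+02, 5.30600e+00, 3.24000e-01]), np.float64(0.173), [0.85, 0.52])
coupling_center (array([6.85153e+02, 6.80500e+00, 1.67000e-01]), np.float64(0.228), [0.52])
reducer_center (array([4.4771e+02, 4.7410e+00, 2.1900e-01]), np.float64(0.103), [0.73, 0.73])
reducer_center (array([4.47062e+02, 5.99100e+00, 2.04000e-01]), np.float64(0.126), [0.73])
pot_center (array([ 5.56929e+02, -7.16000e-01,  5.80000e-02]), np.float64(0.077), [0.78, 0.65])
pot_center (array([ 5.55938e+02, -5.01000e-01,  1.93000e-01]), np.float64(0.058), [0.65])
red_carton_center (array([ 4.44808e+02,  1.16154e+02, -7.70000e-02]), np.float64(0.093), [0.56, 0.71])
red_carton_center (array([ 4.44433e+02,  1.17933e+02, -8.20000e-02]), np.float64(0.087), [0.71])
stop_center (array([5.65984e+02, 1.17139e+02, 1.48000e-01]), np.float64(0.116), [0.96, 0.56])
stop_center (array([5.65551e+02, 1.17659e+02, 1.35000e-01]), np.float64(0.101), [0.56])
blue_tray (array([477.33 , 329.335,   2.904]), np.float64(0.027), [0.59, 0.86])
blue_tray (array([477.466, 330.322,   2.899]), np.float64(0.025), [0.86])
grey_tray (array([ 488.716, -338.362,    2.972]), np.float64(0.055), [0.84, 0.74])
grey_tray (array([ 488.978, -336.614,    2.967]), np.float64(0.046), [0.74])
yellow_carton_center (array([ 6.76424e+02, -1.15235e+02, -2.06000e-01]), np.float64(0.074), [0.91, 0.73])
yellow_carton_center (array([ 6.75994e+02, -1.14261e+02, -1.90000e-01]), np.float64(0.063), [0.73])
green_carton_center (array([ 5.67413e+02, -1.21045e+02, -3.22000e-01]), np.float64(0.086), [0.55, 0.85])
green_carton_center (array([ 5.67403e+02, -1.19073e+02, -3.19000e-01]), np.float64(0.091), [0.85])
tin_center (array([ 4.31592e+02, -1.23994e+02,  1.60000e-02]), np.float64(0.057), [0.78, 0.65])
tin_center (array([ 4.32130e+02, -1.23144e+02,  8.80000e-02]), np.float64(0.065), [0.65])
```

```bash
python3 -m handwheel '-0.94 -0.34 0.4 0 0 -0.144 1; -0.94 -0.34 0.4 0 0 -0.144 1; -0.94 -0.34 0.4 0 0 -0.144 1; -0.94 -0.34 0.4 0 0 -0.144 1; -0.94 -0.34 0.4 0 0 -0.144 1; -0.94 -0.34 0.4 0 0 -0.144 1'
```

```text
time: 2.2
tool_pos: [299.5, 400.6, 186.9]
tcp_rot: [3.141, 0.0, 3.137]
contact_force: [-0.1, -0.2, 0.4]
grip_width: 91.4
finger_force: 0.0
```

```bash
python3 -m handwheel '-0.48 -0.95 0.19 0 0 0 1; -0.48 -0.95 0.19 0 0 0 1; -0.48 -0.95 0.19 0 0 0 1; -0.48 -0.95 0.19 0 0 0 1' && python3 -m handwheel '-0.48 -0.95 0.19 0 0 0 1; -0.48 -0.95 0.19 0 0 0 1; -0.48 -0.95 0.19 0 0 0 1; -0.48 -0.95 0.19 0 0 0 1' && python3 -m handwheel '-0.48 -0.95 0.19 0 0 0.024 1; -0.48 -0.95 0.19 0 0 0.024 1; -0.48 -0.95 0.19 0 0 0.024 1; -0.48 -0.95 0.19 0 0 0.024 1; -0.48 -0.95 0.19 0 0 0.024 1; -0.48 -0.95 0.19 0 0 0.024 1'
```

```text
time: 2.53
tool_pos: [348.1, 303.0, 167.4]
tcp_rot: [-3.14, -0.0, 3.136]
contact_force: [0.1, 0.6, 0.6]
grip_width: 92.0
finger_force: 0.0
time: 2.87
tool_pos: [396.7, 208.4, 148.6]
tcp_rot: [-3.141, 0.001, 3.136]
contact_force: [-0.2, 0.8, 0.8]
grip_width: 91.6
finger_force: 0.0
time: 3.37
tool_pos: [443.1, 116.8, 130.1]
tcp_rot: [3.141, 0.0, 3.065]
contact_force: [0.5, 0.3, -1.0]
grip_width: 92.0
finger_force: 0.0
```

```bash
python3 -m handwheel '-0.01 0 0.6 0 0 0 1; -0.01 0 0.6 0 0 0 1; -0.01 0 0.6 0 0 0 1' && python3 -m handwheel '0 0 0.3 0 0 0 1; 0 0 0.6 0 0 0 1; 0 0 0.6 0 0 0 1; 0 0 0.6 0 0 0 1; 0 0 0.6 0 0 0 1' && python3 -m handwheel '0 0 0 0 0 0 -1; 0 0 0 0 0 0 -1; 0 0 0 0 0 0 -1; 0 0 0 0 0 0 -1; 0 0 0 0 0 0 -1; 0 0 0 0 0 0 -1; 0 0 0 0 0 0 -1; 0 0 0 0 0 0 -1'
```

```text
time: 3.62
tool_pos: [441.4, 116.7, 67.1]
tcp_rot: [-3.141, -0.006, 3.067]
contact_force: [-0.8, -0.3, 0.6]
grip_width: 91.7
finger_force: 0.0
time: 4.03
tool_pos: [445.2, 116.1, 11.5]
tcp_rot: [3.141, 0.002, 3.067]
contact_force: [0.2, -0.3, -0.7]
grip_width: 91.8
finger_force: 0.0
time: 4.7
tool_pos: [444.2, 115.2, 9.7]
tcp_rot: [3.142, -0.0, 3.066]
contact_force: [-1.1, 0.0, -0.0]
grip_width: 43.5
finger_force: 0.0
```

```bash
python3 -m handwheel '0 0 0 0 0 0 -1; 0 0 0 0 0 0 -1; 0 0 0 0 0 0 -1; 0 0 0 0 0 0 -1; 0 0 0 0 0 0 -1' && python3 -m handwheel '0 0 -0.3 0 0 0 -1; 0 0 -0.7 0 0 0 -1; 0 0 -0.7 0 0 0 -1' && python3 -m handwheel '0 0 -0.4 0 0 0 -1; 0 0 -0.7 0 0 0 -1; 0 0 -0.7 0 0 0 -1; 0 0 -0.7 0 0 0 -1'
```

```text
time: 5.12
tool_pos: [444.2, 115.3, 9.7]
tcp_rot: [3.142, -0.0, 3.066]
contact_force: [-0.3, -0.7, -0.3]
grip_width: 37.6
finger_force: 29.9
time: 5.37
tool_pos: [447.5, 115.7, 84.8]
tcp_rot: [3.14, 0.009, 3.066]
contact_force: [2.3, 0.7, -1.9]
grip_width: 37.8
finger_force: 29.9
time: 5.7
tool_pos: [444.9, 115.4, 150.5]
tcp_rot: [3.141, 0.003, 3.066]
contact_force: [-0.7, 1.0, -2.6]
grip_width: 37.8
finger_force: 29.9
```

```bash
python3 -m handwheel '-0.08 -0.4 0 0 0 0 -1; -0.08 -0.89 0 0 0 0 -1; -0.08 -0.89 0 0 0 0 -1; -0.08 -0.89 0 0 0 0 -1' && python3 -m handwheel '-0.08 -0.4 0 0 0 0 -1; -0.08 -0.89 0 0 0 0 -1; -0.08 -0.89 0 0 0 0 -1; -0.08 -0.89 0 0 0 0 -1' && python3 -m handwheel '-0.08 -0.4 0 0 0 0 -1; -0.08 -0.89 0 0 0 0 -1; -0.08 -0.89 0 0 0 0 -1; -0.08 -0.89 0 0 0 0 -1' && python3 -m handwheel '-0.08 -0.4 0 0 0 0 -1; -0.08 -0.89 0 0 0 0 -1; -0.08 -0.89 0 0 0 0 -1; -0.08 -0.89 0 0 0 0 -1'
```

```text
time: 6.03
tool_pos: [444.1, 23.9, 147.8]
tcp_rot: [-3.141, -0.004, 3.062]
contact_force: [0.5, -0.3, -3.1]
grip_width: 37.8
finger_force: 29.9
time: 6.37
tool_pos: [446.0, -64.5, 148.4]
tcp_rot: [3.141, -0.002, 3.062]
contact_force: [-0.6, 1.2, -1.8]
grip_width: 37.9
finger_force: 29.9
time: 6.7
tool_pos: [447.7, -153.1, 148.7]
tcp_rot: [3.141, -0.001, 3.063]
contact_force: [0.9, -0.5, -3.2]
grip_width: 37.7
finger_force: 29.9
time: 7.03
tool_pos: [449.3, -241.9, 148.8]
tcp_rot: [3.14, -0.001, 3.064]
contact_force: [-0.2, -0.7, -3.2]
grip_width: 37.7
finger_force: 29.9
```

```bash
python3 -m handwheel '-0.08 -0.4 0 0 0 0.031 -1; -0.08 -0.89 0 0 0 0.031 -1; -0.08 -0.89 0 0 0 0.031 -1; -0.08 -0.89 0 0 0 0.031 -1; -0.08 -0.89 0 0 0 0.031 -1' && python3 -m handwheel '0 0 0.3 0 0 0 -1; 0 0 0.67 0 0 0 -1; 0 0 0.8 0 0 0 -1; 0 0 0.9 0 0 0 -1; 0 0 0.9 0 0 0 -1'
```

```text
time: 7.45
tool_pos: [450.6, -328.9, 148.9]
tcp_rot: [3.139, -0.002, 2.969]
contact_force: [0.4, 0.7, -1.9]
grip_width: 38.2
finger_force: 29.9
time: 7.87
tool_pos: [450.0, -328.4, 57.9]
tcp_rot: [3.139, -0.003, 2.97]
contact_force: [-0.3, 0.0, -2.6]
grip_width: 38.0
finger_force: 29.9
```

```bash
python3 -m handwheel '0 0 0.2 0 0 0 -1; 0 0 0.35 0 0 0 -1; 0 0 0.4 0 0 0 -1; 0 0 0.43 0 0 0 -1; 0 0 0.43 0 0 0 -1' && python3 -m handwheel '0 0 0 0 0 0 0.17; 0 0 0 0 0 0 0.17; 0 0 0 0 0 0 0.17; 0 0 0 0 0 0 0.17'
```

```text
time: 8.28
tool_pos: [450.9, -331.3, 17.4]
tcp_rot: [-3.141, 0.001, 2.969]
contact_force: [-0.2, -0.5, -2.6]
grip_width: 37.8
finger_force: 29.9
time: 8.62
tool_pos: [450.8, -331.9, 17.6]
tcp_rot: [-3.141, 0.001, 2.968]
contact_force: [-0.7, 0.6, -0.6]
grip_width: 52.9
finger_force: 0.0
```

```bash
python3 -m handwheel '0 0 -0.35 0 0 0 0.17; 0 0 -0.75 0 0 0 0.5; 0 0 -1 0 0 -0.02 1; 0 0 -1 0 0 -0.055 1; 0 0 -1 0 0 -0.055 1; 0 0 -1 0 0 -0.055 1' && python3 -m handwheel '-0.1 0.4 -0.1 0 0 0 1; -0.23 0.9 -0.1 0 0 0 1; -0.23 0.9 -0.1 0 0 0 1; -0.23 0.9 -0.1 0 0 0 1' && python3 -m handwheel '-0.1 0.4 0 0 0 0 1; -0.23 0.9 0 0 0 0 1; -0.23 0.9 0 0 0 0 1; -0.23 0.9 0 0 0 0 1'  && python3 -m handwheel '-0.1 0.4 0 0 0 0 1; -0.23 0.9 0 0 0 0 1; -0.23 0.9 0 0 0 0 1; -0.23 0.9 0 0 0 0 1'  && python3 -m handwheel '-0.1 0.4 0 0 0 0 1; -0.23 0.9 0 0 0 0 1; -0.23 0.9 0 0 0 0 1; -0.23 0.9 0 0 0 0 1' && python3 -m handwheel '-0.1 0.4 0 0 0 0 1; -0.23 0.9 0 0 0 0 1; -0.23 0.9 0 0 0 0 1; -0.23 0.9 0 0 0 0 1; -0.23 0.9 0 0 0 0 1'
```

```text
time: 9.12
tool_pos: [450.2, -331.3, 116.8]
tcp_rot: [3.142, 0.0, 3.138]
contact_force: [-0.3, 0.4, 0.4]
grip_width: 82.6
finger_force: 0.0
time: 9.45
tool_pos: [473.3, -238.3, 125.7]
tcp_rot: [3.139, -0.002, -3.141]
contact_force: [0.6, 0.1, -0.4]
grip_width: 91.4
finger_force: 0.0
time: 9.78
tool_pos: [496.5, -149.7, 125.9]
tcp_rot: [3.141, -0.002, -3.14]
contact_force: [0.2, -0.0, 0.3]
grip_width: 91.6
finger_force: 0.0
time: 10.12
tool_pos: [519.8, -60.7, 126.2]
tcp_rot: [3.142, -0.001, -3.14]
contact_force: [0.2, -0.2, -0.8]
grip_width: 91.7
finger_force: 0.0
time: 10.45
tool_pos: [543.1, 28.8, 126.3]
tcp_rot: [-3.141, -0.0, -3.14]
contact_force: [-0.7, -0.8, -0.4]
grip_width: 91.8
finger_force: 0.0
time: 10.87
tool_pos: [565.5, 116.4, 126.2]
tcp_rot: [-3.14, -0.001, 3.141]
contact_force: [-0.2, 0.0, -0.0]
grip_width: 91.9
finger_force: 0.0
```

```bash
python3 -m handwheel '0 0.01 0.3 0 0 0 1; 0 0.01 0.7 0 0 0 1; 0 0.01 0.9 0 0 0 1; 0 0.01 0.9 0 0 0 1' && python3 -m handwheel '0 0 0.28 0 0 0 1; 0 0 0.28 0 0 0 1; 0 0 0.28 0 0 0 -1; 0 0 0.28 0 0 0 -1; 0 0 0.28 0 0 0 -1; 0 0 0.28 0 0 0 -1; 0 0 0.28 0 0 0 -1' && python3 -m handwheel '0 0 0 0 0 0 -1; 0 0 0 0 0 0 -1; 0 0 0 0 0 0 -1; 0 0 0 0 0 0 -1; 0 0 0 0 0 0 -1; 0 0 0 0 0 0 -1; 0 0 0 0 0 0 -1; 0 0 0 0 0 0 -1' && python3 -m handwheel '0 0 -0.2 0 0 0 -1; 0 0 -0.6 0 0 0 -1; 0 0 -0.95 0 0 0 -1; 0 0 -0.95 0 0 0 -1; 0 0 -0.95 0 0 0 -1; 0 0 -0.95 0 0 0 -1'
```

```text
time: 11.2
tool_pos: [562.1, 116.3, 32.2]
tcp_rot: [-3.14, -0.009, 3.139]
contact_force: [-0.8, -0.5, -0.5]
grip_width: 91.8
finger_force: 0.0
time: 11.78
tool_pos: [566.2, 119.5, 9.9]
tcp_rot: [3.141, 0.002, 3.141]
contact_force: [-0.7, -0.0, -0.3]
grip_width: 62.9
finger_force: 0.0
time: 12.45
tool_pos: [565.7, 119.5, 8.9]
tcp_rot: [3.142, 0.0, 3.141]
contact_force: [-1.0, -1.7, 4.9]
grip_width: 42.3
finger_force: 30.0
time: 12.95
tool_pos: [564.7, 119.6, 102.7]
tcp_rot: [3.141, -0.002, 3.141]
contact_force: [0.1, 0.0, -0.6]
grip_width: 42.4
finger_force: 30.0
```

```bash
python3 -m handwheel '0 -0.3 -0.3 0 0 0 -1; 0.08 -0.7 -0.4 0 0 0 -1; 0.08 -0.93 -0.4 0 0 0 -1; 0.08 -0.93 -0.4 0 0 0 -1' && python3 -m handwheel '0.03 -0.4 0 0 0 0 -1; 0.08 -0.93 0 0 0 0 -1; 0.08 -0.93 0 0 0 0 -1; 0.08 -0.93 0 0 0 0 -1' && python3 -m handwheel '0.03 -0.4 0 0 0 0 -1; 0.08 -0.93 0 0 0 0 -1; 0.08 -0.93 0 0 0 0 -1; 0.08 -0.93 0 0 0 0 -1' && python3 -m handwheel '0.03 -0.4 0 0 0 0 -1; 0.08 -0.93 0 0 0 0 -1; 0.08 -0.93 0 0 0 0 -1; 0.08 -0.93 0 0 0 0 -1' && python3 -m handwheel '0.03 -0.4 0 0 0 0.05 -1; 0.08 -0.93 0 0 0 0.05 -1; 0.08 -0.93 0 0 0 0.05 -1; 0.08 -0.93 0 0 0 0.05 -1; 0.08 -0.93 0 0 0 0.05 -1; 0.08 -0.93 0 0 0 0.05 -1'
```

```text
time: 13.28
tool_pos: [556.8, 22.5, 142.4]
tcp_rot: [-3.14, -0.002, 3.138]
contact_force: [1.3, 0.2, -2.4]
grip_width: 42.4
finger_force: 30.0
time: 13.62
tool_pos: [548.4, -68.9, 141.6]
tcp_rot: [3.141, -0.004, 3.137]
contact_force: [-0.7, 0.1, -1.2]
grip_width: 42.4
finger_force: 30.0
time: 13.95
tool_pos: [540.9, -161.0, 142.2]
tcp_rot: [3.141, -0.002, 3.138]
contact_force: [-0.6, 0.8, -0.8]
grip_width: 42.9
finger_force: 30.0
time: 14.28
tool_pos: [533.3, -253.4, 142.5]
tcp_rot: [3.141, -0.001, 3.139]
contact_force: [0.7, 0.2, -0.7]
grip_width: 42.7
finger_force: 30.0
time: 14.78
tool_pos: [525.9, -342.7, 143.1]
tcp_rot: [3.14, -0.001, 2.986]
contact_force: [0.3, -0.2, -1.2]
grip_width: 42.5
finger_force: 30.0
```

```bash
python3 -m handwheel '0 0 0.3 0 0 0 -1; 0 0 0.67 0 0 0 -1; 0 0 0.85 0 0 0 -1; 0 0 0.9 0 0 0 -1; 0 0 0.9 0 0 0 -1' && python3 -m handwheel '0 0 0.2 0 0 0 -1; 0 0 0.3 0 0 0 -1; 0 0 0.38 0 0 0 -1; 0 0 0.38 0 0 0 -1; 0 0 0.38 0 0 0 -1; 0 0 0.38 0 0 0 -1' && python3 -m handwheel '0 0 0 0 0 0 0.26; 0 0 0 0 0 0 0.26; 0 0 0 0 0 0 0.26; 0 0 0 0 0 0 0.26' && python3 -m handwheel '0 0 -0.35 0 0 0 0.26; 0 0 -0.75 0 0 0 0.5; 0 0 -1 0 0 -0.02 1; 0 0 -1 0 0 -0.05 1; 0 0 -1 0 0 -0.05 1; 0 0 -1 0 0 -0.05 1'
```

```text
time: 15.2
tool_pos: [525.2, -343.1, 52.4]
tcp_rot: [3.139, -0.003, 2.986]
contact_force: [-0.4, 0.3, -0.4]
grip_width: 42.6
finger_force: 30.0
time: 15.7
tool_pos: [525.9, -345.8, 16.8]
tcp_rot: [-3.141, 0.001, 2.984]
contact_force: [0.3, -0.3, -1.0]
grip_width: 42.7
finger_force: 30.0
time: 16.03
tool_pos: [525.6, -345.7, 16.2]
tcp_rot: [-3.141, 0.001, 2.984]
contact_force: [0.4, 0.4, -0.2]
grip_width: 57.3
finger_force: 0.0
time: 16.53
tool_pos: [525.1, -345.3, 115.6]
tcp_rot: [3.141, -0.0, 3.139]
contact_force: [0.6, 0.1, -0.1]
grip_width: 86.5
finger_force: 0.0
```

```bash
python3 - <<'E'
from h import *
ps=[viewer.capture("scene"),viewer.capture("top")]
cv2.imwrite("pics/scene1.png",ps[0]["frame"][:,:,::-1])
g=np.array([488.8,-337.5]);y=-.17
for n in("red_carton_center","stop_center"):
    r=fit(n,ps,4); 
    if r:
        d=r[0][:2]-g; print(n,r[0].round(2),r[1].round(2),r[2],d@[np.cos(y),np.sin(y)],d@[-np.sin(y),np.cos(y)])
E
```

```text
red_carton_center [ 4.5116e+02 -3.3191e+02 -1.5000e-01] 0.08 [0.69, 0.63] -38.04243738043898 -0.8612543404533557
```

```bash
python3 -m handwheel '-0.2 0.4 -0.15 0 0 0 1; -0.4 0.88 -0.15 0 0 0 1; -0.4 0.88 -0.15 0 0 0 1; -0.4 0.88 -0.15 0 0 0 1' && python3 -m handwheel '-0.2 0.4 0 0 0 0 1; -0.4 0.88 0 0 0 0 1; -0.4 0.88 0 0 0 0 1; -0.4 0.88 0 0 0 0 1' && python3 -m handwheel '-0.2 0.4 0 0 0 0 1; -0.4 0.88 0 0 0 0 1; -0.4 0.88 0 0 0 0 1; -0.4 0.88 0 0 0 0 1' && python3 -m handwheel '-0.2 0.4 0 0 0 0 1; -0.4 0.88 0 0 0 0 1; -0.4 0.88 0 0 0 0 1; -0.4 0.88 0 0 0 0 1; -0.4 0.88 0 0 0 0 1; -0.4 0.88 0 0 0 0 1'
```

```text
time: 17.17
tool_pos: [566.7, -253.8, 130.6]
tcp_rot: [3.14, -0.0, -3.138]
contact_force: [-0.1, -0.8, -0.4]
grip_width: 91.9
finger_force: 0.0
time: 17.5
tool_pos: [606.2, -166.9, 130.1]
tcp_rot: [3.141, -0.001, -3.138]
contact_force: [-0.1, 0.3, -0.5]
grip_width: 91.8
finger_force: 0.0
time: 17.83
tool_pos: [646.1, -79.8, 130.2]
tcp_rot: [3.141, -0.0, -3.139]
contact_force: [-0.3, 1.0, -0.4]
grip_width: 92.0
finger_force: 0.0
time: 18.33
tool_pos: [685.0, 4.0, 130.4]
tcp_rot: [-3.141, -0.001, 3.14]
contact_force: [-0.1, 0.5, -0.1]
grip_width: 92.0
finger_force: 0.0
```

View pics/scene1.png

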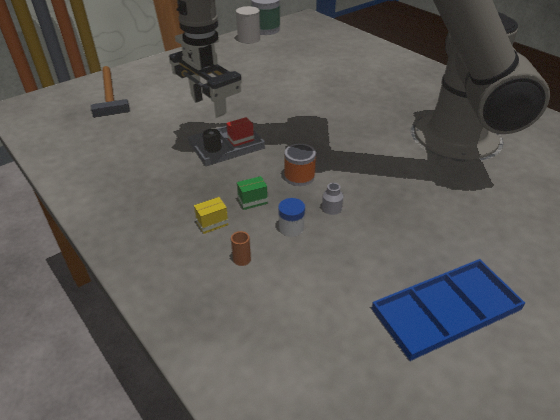

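```bash
python3 -m handwheel '-0.01 0.01 0.3 0 0 0 1; -0.01 0.01 0.7 0 0 0 1; -0.01 0.01 0.9 0 0 0 1; -0.01 0.01 0.9 0 0 0 0.6' && python3 -m handwheel '0 0 0.28 0 0 0 0.4; 0 0 0.28 0 0 0 0.2; 0 0 0.28 0 0 0 0; 0 0 0.28 0 0 0 -1; 0 0 0.28 0 0 0 -1; 0 0 0.28 0 0 0 -1; 0 0 0.28 0 0 0 -1' && python3 -m handwheel '0 0 0 0 0 0 -1; 0 0 0 0 0 0 -1; 0 0 0 0 0 0 -1; 0 0 0 0 0 0 -1; 0 0 0 0 0 0 -1; 0 0 0 0 0 0 -1; 0 0 0 0 0 0 -1; 0 0 0 0 0 0 -1' && python3 -m handwheel '0 0 -0.2 0 0 0 -1; 0 0 -0.6 0 0 0 -1; 0 0 -0.95 0 0 0 -1; 0 0 -0.95 0 0 0 -1; 0 0 -0.95 0 0 0 -1; 0 0 -0.95 0 0 0 -1'
```

```text
time: 18.67
tool_pos: [682.4, 5.3, 35.0]
tcp_rot: [3.141, -0.011, 3.139]
contact_force: [-1.2, 0.2, 0.5]
grip_width: 88.6
finger_force: 0.0
time: 19.25
tool_pos: [687.1, 7.4, 14.1]
tcp_rot: [-3.141, 0.002, 3.141]
contact_force: [-0.1, 0.2, -0.9]
grip_width: 43.3
finger_force: 0.0
time: 19.92
tool_pos: [687.0, 7.3, 13.6]
tcp_rot: [-3.141, 0.001, 3.141]
contact_force: [-1.0, -1.2, 6.7]
grip_width: 35.3
finger_force: 30.0
time: 20.42
tool_pos: [685.8, 7.7, 106.7]
tcp_rot: [3.141, -0.002, 3.141]
contact_force: [-0.2, -0.5, -1.2]
grip_width: 34.9
finger_force: 30.0
```

```bash
python3 -m handwheel '0.1 0.3 -0.3 0 0 0 -1; 0.33 0.6 -0.4 0 0 0 -1; 0.33 0.76 -0.4 0 0 0 -1; 0.33 0.76 -0.4 0 0 0 -1' && python3 -m handwheel '0.1 0.4 0 0 0 0 -1; 0.33 0.76 0 0 0 0 -1; 0.33 0.76 0 0 0 0 -1; 0.33 0.76 0 0 0 0 -1' && python3 -m handwheel '0.1 0.4 0 0 0 0 -1; 0.33 0.76 0 0 0 0 -1; 0.33 0.76 0 0 0 0 -1; 0.33 0.76 0 0 0 0 -1' && python3 -m handwheel '0.1 0.4 0 0 0 0.04 -1; 0.33 0.76 0 0 0 0.076 -1; 0.33 0.76 0 0 0 0.076 -1; 0.33 0.76 0 0 0 0.076 -1; 0.33 0.76 0 0 0 0.076 -1; 0.33 0.76 0 0 0 0.076 -1' && python3 -m handwheel '0 0 0.3 0 0 0 -1; 0 0 0.67 0 0 0 -1; 0 0 0.85 0 0 0 -1; 0 0 0.9 0 0 0 -1; 0 0 0.9 0 0 0 -1'
```

```text
time: 20.75
tool_pos: [652.0, 87.4, 146.6]
tcp_rot: [3.14, -0.002, -3.138]
contact_force: [-0.3, 0.2, -1.1]
grip_width: 35.6
finger_force: 30.0
time: 21.08
tool_pos: [619.0, 160.9, 145.6]
tcp_rot: [-3.141, -0.004, -3.139]
contact_force: [0.2, -0.8, -1.8]
grip_width: 34.9
finger_force: 30.0
time: 21.42
tool_pos: [587.0, 235.8, 146.4]
tcp_rot: [-3.141, -0.002, -3.14]
contact_force: [1.0, -0.6, -2.0]
grip_width: 34.6
finger_force: 30.0
time: 21.92
tool_pos: [555.9, 309.4, 147.3]
tcp_rot: [-3.141, 0.0, 2.901]
contact_force: [-0.6, -1.2, -0.8]
grip_width: 35.2
finger_force: 30.0
time: 22.33
tool_pos: [554.7, 309.7, 56.1]
tcp_rot: [-3.14, -0.002, 2.901]
contact_force: [-0.1, -0.3, -1.6]
grip_width: 35.1
finger_force: 30.0
```

```bash
python3 -m handwheel '0 0 0.2 0 0 0 -1; 0 0 0.3 0 0 0 -1; 0 0 0.37 0 0 0 -1; 0 0 0.37 0 0 0 -1; 0 0 0.37 0 0 0 -1; 0 0 0.37 0 0 0 -1' && python3 -m handwheel '0 0 0 0 0 0 0.1; 0 0 0 0 0 0 0.1; 0 0 0 0 0 0 0.1; 0 0 0 0 0 0 0.1; 0 0 0 0 0 0 0.1' && python3 -m handwheel '0 0 -0.35 0 0 0 0.1; 0 0 -0.75 0 0 0 0.3; 0 0 -1 0 0 -0.02 1; 0 0 -1 0 0 -0.076 1; 0 0 -1 0 0 -0.076 1; 0 0 -1 0 0 -0.076 1'
```

```text
time: 22.83
tool_pos: [555.3, 311.7, 21.8]
tcp_rot: [3.141, 0.001, 2.902]
contact_force: [-0.1, 0.3, -1.3]
grip_width: 35.5
finger_force: 30.0
time: 23.25
tool_pos: [554.8, 311.6, 21.0]
tcp_rot: [3.141, 0.0, 2.903]
contact_force: [-0.4, -0.8, -0.8]
grip_width: 50.1
finger_force: 0.0
time: 23.75
tool_pos: [554.8, 311.6, 121.5]
tcp_rot: [3.141, 0.001, -3.14]
contact_force: [0.2, 0.3, -0.5]
grip_width: 79.2
finger_force: 0.0
```

```bash
python3 -m handwheel '0.1 -0.4 -0.15 0 0 0 1; 0.27 -0.76 -0.15 0 0 0 1; 0.27 -0.76 -0.15 0 0 0 1; 0.27 -0.76 -0.15 0 0 0 1' && python3 -m handwheel '0.1 -0.4 0 0 0 0 1; 0.27 -0.76 0 0 0 0 1; 0.27 -0.76 0 0 0 0 1; 0.27 -0.76 0 0 0 0 1' && python3 -m handwheel '0.1 -0.4 0 0 0 0 1; 0.27 -0.76 0 0 0 0 1; 0.27 -0.76 0 0 0 0 1; 0.27 -0.76 0 0 0 0 1' && python3 -m handwheel '0.1 -0.4 0 0 0 0 1; 0.27 -0.76 0 0 0 0 1; 0.27 -0.76 0 0 0 0 1; 0.27 -0.76 0 0 0 0 1; 0.27 -0.76 0 0 0 0 1; 0.27 -0.76 0 0 0 0 1'
```

```text
time: 24.08
tool_pos: [526.7, 233.9, 135.6]
tcp_rot: [-3.141, -0.001, 3.137]
contact_force: [0.3, 0.8, -0.3]
grip_width: 91.7
finger_force: 0.0
time: 24.42
tool_pos: [500.7, 158.9, 135.8]
tcp_rot: [3.141, 0.0, 3.138]
contact_force: [0.5, -0.7, -0.2]
grip_width: 91.9
finger_force: 0.0
time: 24.75
tool_pos: [474.3, 83.3, 136.0]
tcp_rot: [3.141, 0.001, 3.139]
contact_force: [0.4, 0.7, 1.0]
grip_width: 91.6
finger_force: 0.0
time: 25.25
tool_pos: [447.7, 8.9, 135.8]
tcp_rot: [3.141, 0.001, -3.14]
contact_force: [0.3, 0.2, 0.1]
grip_width: 91.8
finger_force: 0.0
```

```bash
python3 -m handwheel '0 -0.03 0.3 0 0 0 1; 0 -0.03 0.7 0 0 0 1; 0 -0.03 0.9 0 0 0 1; 0 -0.03 0.9 0 0 0 0.6' && python3 -m handwheel '0 0 0.2 0 0 0 0.4; 0 0 0.35 0 0 0 0.2; 0 0 0.35 0 0 0 0.2; 0 0 0.35 0 0 0 -1; 0 0 0.35 0 0 0 -1; 0 0 0.35 0 0 0 -1; 0 0 0.35 0 0 0 -1' && python3 -m handwheel '0 0 0 0 0 0 -1; 0 0 0 0 0 0 -1; 0 0 0 0 0 0 -1; 0 0 0 0 0 0 -1; 0 0 0 0 0 0 -1; 0 0 0 0 0 0 -1; 0 0 0 0 0 0 -1' && python3 -m handwheel '0 0 -0.2 0 0 0 -1; 0 0 -0.6 0 0 0 -1; 0 0 -0.95 0 0 0 -1; 0 0 -0.95 0 0 0 -1; 0 0 -0.95 0 0 0 -1; 0 0 -0.95 0 0 0 -1'
```

```text
time: 25.58
tool_pos: [444.4, 6.3, 42.2]
tcp_rot: [3.14, -0.007, -3.14]
contact_force: [-0.0, 0.1, -0.0]
grip_width: 88.4
finger_force: 0.0
time: 26.17
tool_pos: [447.4, 4.6, 11.8]
tcp_rot: [-3.141, 0.002, 3.141]
contact_force: [0.7, 2.1, 6.2]
grip_width: 43.0
finger_force: 29.3
time: 26.75
tool_pos: [447.4, 4.7, 11.8]
tcp_rot: [3.142, 0.002, 3.141]
contact_force: [-0.9, 2.6, 7.3]
grip_width: 43.3
finger_force: 30.0
time: 27.25
tool_pos: [445.8, 4.6, 105.2]
tcp_rot: [3.141, -0.001, 3.141]
contact_force: [-0.1, 0.1, -3.6]
grip_width: 43.0
finger_force: 30.0
```

```bash
python3 -m handwheel '0.05 0.3 -0.3 0 0 0 -1; 0.11 0.6 -0.4 0 0 0 -1; 0.11 0.86 -0.4 0 0 0 -1; 0.11 0.86 -0.4 0 0 0 -1' && python3 -m handwheel '0.05 0.4 0 0 0 0 -1; 0.11 0.86 0 0 0 0 -1; 0.11 0.86 0 0 0 0 -1; 0.11 0.86 0 0 0 0 -1' && python3 -m handwheel '0.05 0.4 0 0 0 0 -1; 0.11 0.86 0 0 0 0 -1; 0.11 0.86 0 0 0 0 -1; 0.11 0.86 0 0 0 0 -1' && python3 -m handwheel '0.05 0.4 0 0 0 0.04 -1; 0.11 0.86 0 0 0 0.076 -1; 0.11 0.86 0 0 0 0.076 -1; 0.11 0.86 0 0 0 0.076 -1; 0.11 0.86 0 0 0 0.076 -1; 0.11 0.86 0 0 0 0.076 -1' && python3 -m handwheel '0 0 0.3 0 0 0 -1; 0 0 0.67 0 0 0 -1; 0 0 0.85 0 0 0 -1; 0 0 0.9 0 0 0 -1; 0 0 0.9 0 0 0 -1; 0 0 0.9 0 0 0 -1'
```

```text
time: 27.58
tool_pos: [434.3, 93.9, 144.7]
tcp_rot: [3.14, -0.002, -3.14]
contact_force: [-0.3, -0.2, -2.8]
grip_width: 43.0
finger_force: 30.0
time: 27.92
tool_pos: [423.0, 178.1, 143.9]
tcp_rot: [-3.141, -0.004, -3.138]
contact_force: [-0.3, -0.2, -2.3]
grip_width: 43.4
finger_force: 30.0
time: 28.25
tool_pos: [412.9, 263.1, 144.3]
tcp_rot: [-3.14, -0.002, -3.139]
contact_force: [0.6, -1.1, -2.8]
grip_width: 43.2
finger_force: 30.0
time: 28.75
tool_pos: [402.9, 346.4, 145.0]
tcp_rot: [-3.14, -0.001, 2.902]
contact_force: [-0.4, 0.3, -2.3]
grip_width: 43.0
finger_force: 30.0
time: 29.25
tool_pos: [403.7, 348.1, 56.6]
tcp_rot: [3.141, 0.001, 2.901]
contact_force: [0.2, -0.4, -2.4]
grip_width: 43.4
finger_force: 30.0
```

```bash
python3 -m handwheel '0 0 0.2 0 0 0 -1; 0 0 0.3 0 0 0 -1; 0 0 0.39 0 0 0 -1; 0 0 0.39 0 0 0 -1; 0 0 0.39 0 0 0 -1; 0 0 0.39 0 0 0 -1' && python3 -m handwheel '0 0 0 0 0 0 0.26; 0 0 0 0 0 0 0.26; 0 0 0 0 0 0 0.26; 0 0 0 0 0 0 0.26; 0 0 0 0 0 0 0.26' && python3 -m handwheel '0 0 -0.35 0 0 0 0.26; 0 0 -0.75 0 0 0 0.3; 0 0 -1 0 0 -0.02 1; 0 0 -1 0 0 -0.076 1; 0 0 -1 0 0 -0.076 1; 0 0 -1 0 0 -0.076 1'
```

```text
time: 29.75
tool_pos: [403.0, 348.8, 17.4]
tcp_rot: [3.141, 0.001, 2.903]
contact_force: [-0.2, -0.1, -2.6]
grip_width: 43.1
finger_force: 30.0
time: 30.17
tool_pos: [402.8, 348.7, 17.0]
tcp_rot: [3.141, 0.0, 2.902]
contact_force: [0.4, -0.6, -1.1]
grip_width: 57.7
finger_force: 0.0
time: 30.67
tool_pos: [402.8, 348.7, 117.5]
tcp_rot: [3.141, 0.001, -3.14]
contact_force: [0.4, -0.2, -0.2]
grip_width: 82.0
finger_force: 0.0
```

```bash
python3 -m handwheel '-0.2 -0.4 -0.15 0 0 0 1; -0.38 -0.87 -0.15 0 0 0 1; -0.38 -0.87 -0.15 0 0 0 1; -0.38 -0.87 -0.15 0 0 0 1' && python3 -m handwheel '-0.2 -0.4 0 0 0 0 1; -0.38 -0.87 0 0 0 0 1; -0.38 -0.87 0 0 0 0 1; -0.38 -0.87 0 0 0 0 1' && python3 -m handwheel '-0.2 -0.4 0 0 0 0 1; -0.38 -0.87 0 0 0 0 1; -0.38 -0.87 0 0 0 0 1; -0.38 -0.87 0 0 0 0 1' && python3 -m handwheel '-0.2 -0.4 0 0 0 0 1; -0.38 -0.87 0 0 0 0 1; -0.38 -0.87 0 0 0 0 1; -0.38 -0.87 0 0 0 0 1; -0.38 -0.87 0 0 0 0 1; -0.38 -0.87 0 0 0 0 1'
```

```text
time: 31.0
tool_pos: [441.7, 258.9, 131.7]
tcp_rot: [-3.141, 0.0, 3.136]
contact_force: [0.4, -0.5, -0.6]
grip_width: 91.9
finger_force: 0.0
time: 31.33
tool_pos: [479.3, 172.8, 131.4]
tcp_rot: [-3.141, -0.0, 3.136]
contact_force: [0.2, 0.0, -0.1]
grip_width: 91.6
finger_force: 0.0
time: 31.67
tool_pos: [517.2, 86.5, 131.4]
tcp_rot: [3.141, -0.0, 3.137]
contact_force: [-0.7, 0.6, -0.6]
grip_width: 91.6
finger_force: 0.0
time: 32.17
tool_pos: [553.7, 2.8, 131.5]
tcp_rot: [3.141, -0.001, -3.141]
contact_force: [-1.3, 0.9, 0.3]
grip_width: 91.8
finger_force: 0.0
```

```bash
python3 -m handwheel '-0.02 -0.03 0.3 0 0 0 1; -0.02 -0.03 0.7 0 0 0 1; -0.02 -0.03 0.9 0 0 0 1; -0.02 -0.03 0.9 0 0 0 1' && python3 -m handwheel '0 0 0.2 0 0 0 1; 0 0 0.28 0 0 0 1; 0 0 0.28 0 0 0 0.5; 0 0 0.28 0 0 0 -1; 0 0 0.28 0 0 0 -1; 0 0 0.28 0 0 0 -1; 0 0 0.28 0 0 0 -1' && python3 -m handwheel '0 0 0 0 0 0 -1; 0 0 0 0 0 0 -1; 0 0 0 0 0 0 -1; 0 0 0 0 0 0 -1; 0 0 0 0 0 0 -1; 0 0 0 0 0 0 -1; 0 0 0 0 0 0 -1' && python3 -m handwheel '0 0 -0.2 0 0 0 -1; 0 0 -0.6 0 0 0 -1; 0 0 -0.95 0 0 0 -1; 0 0 -0.95 0 0 0 -1; 0 0 -0.95 0 0 0 -1; 0 0 -0.95 0 0 0 -1'
```

```text
time: 32.5
tool_pos: [552.7, 0.0, 37.5]
tcp_rot: [3.14, -0.009, -3.14]
contact_force: [-1.2, -0.2, 0.6]
grip_width: 91.7
finger_force: 0.0
time: 33.08
tool_pos: [557.1, -2.5, 14.7]
tcp_rot: [-3.141, 0.002, 3.141]
contact_force: [-0.4, -0.9, 0.5]
grip_width: 63.3
finger_force: 0.0
time: 33.67
tool_pos: [556.8, -2.5, 14.2]
tcp_rot: [3.142, 0.001, 3.141]
contact_force: [-1.0, 1.0, 6.2]
grip_width: 51.4
finger_force: 30.0
time: 34.17
tool_pos: [555.7, -2.4, 107.7]
tcp_rot: [3.141, -0.002, 3.141]
contact_force: [0.7, 0.0, -2.8]
grip_width: 51.6
finger_force: 30.0
```

```bash
python3 -m handwheel '0.1 0.3 -0.3 0 0 0 -1; 0.2 0.6 -0.4 0 0 0 -1; 0.2 0.83 -0.4 0 0 0 -1; 0.2 0.83 -0.4 0 0 0 -1' && python3 -m handwheel '0.1 0.4 0 0 0 0 -1; 0.2 0.83 0 0 0 0 -1; 0.2 0.83 0 0 0 0 -1; 0.2 0.83 0 0 0 0 -1' && python3 -m handwheel '0.1 0.4 0 0 0 0 -1; 0.19 0.83 0 0 0 0 -1; 0.19 0.83 0 0 0 0 -1; 0.19 0.83 0 0 0 0 -1' && python3 -m handwheel '0.1 0.4 0 0 0 0.04 -1; 0.19 0.83 0 0 0 0.076 -1; 0.19 0.83 0 0 0 0.076 -1; 0.19 0.83 0 0 0 0.076 -1; 0.19 0.83 0 0 0 0.076 -1; 0.19 0.83 0 0 0 0.076 -1' && python3 -m handwheel '0 0 0.3 0 0 0 -1; 0 0 0.67 0 0 0 -1; 0 0 0.85 0 0 0 -1; 0 0 0.9 0 0 0 -1; 0 0 0.9 0 0 0 -1; 0 0 0.9 0 0 0 -1'
```

```text
time: 34.5
tool_pos: [535.2, 84.1, 147.6]
tcp_rot: [3.14, -0.002, -3.139]
contact_force: [-0.3, -0.5, -2.4]
grip_width: 51.9
finger_force: 30.0
time: 34.83
tool_pos: [515.0, 165.0, 146.7]
tcp_rot: [-3.141, -0.004, -3.138]
contact_force: [-0.5, -0.1, -1.1]
grip_width: 51.8
finger_force: 30.0
time: 35.17
tool_pos: [497.0, 246.9, 147.3]
tcp_rot: [-3.141, -0.002, -3.139]
contact_force: [-0.5, -0.7, -2.0]
grip_width: 51.3
finger_force: 30.0
time: 35.67
tool_pos: [479.3, 327.4, 148.2]
tcp_rot: [-3.14, -0.0, 2.902]
contact_force: [-0.1, -0.2, -1.6]
grip_width: 51.6
finger_force: 30.0
time: 36.17
tool_pos: [479.8, 328.9, 59.7]
tcp_rot: [3.141, 0.001, 2.902]
contact_force: [0.1, 0.5, -1.5]
grip_width: 51.7
finger_force: 30.0
```

```bash
python3 -m handwheel '0 0 0.2 0 0 0 -1; 0 0 0.3 0 0 0 -1; 0 0 0.4 0 0 0 -1; 0 0 0.4 0 0 0 -1; 0 0 0.4 0 0 0 -1; 0 0 0.4 0 0 0 -1' && python3 -m handwheel '0 0 0 0 0 0 0.35; 0 0 0 0 0 0 0.35; 0 0 0 0 0 0 0.35; 0 0 0 0 0 0 0.35; 0 0 0 0 0 0 0.35' && python3 -m handwheel '0 0 -0.35 0 0 0 0.35; 0 0 -0.75 0 0 0 0.35; 0 0 -1 0 0 0 0.35; 0 0 -1 0 0 0 1; 0 0 -1 0 0 0 1; 0 0 -1 0 0 0 1' && python3 -m handwheel '0.5 0.2 -0.5 0 0 0 1; 1 0.5 -1 0 0 0 1; 1 0.5 -1 0 0 0 1; 1 0.5 -1 0 0 0 1; 1 0.5 -1 0 0 0 1' && python3 -m handwheel '0.5 0.2 0 0 0 0 1; 1 0.5 0 0 0 0 1; 1 0.5 0 0 0 0 1; 1 0.5 0 0 0 0 1; 1 0.5 0 0 0 0 1; 1 0.5 0 0 0 0 1'
python3 - <<'E'
from h import *
ps=[viewer.capture("scene"),viewer.capture("top")]
for p,n in zip(ps,("scene","top")): cv2.imwrite(f"pics/{n}2.png",p["frame"][:,:,::-1])
for n in M:
    if 'tray' in n: continue
    by=n.split('_')[0] in('yellow','green','tin')
    r=fit(n,ps,0 if by else 4)
    if not r: print(n,None); continue
    g,y=(np.array([477.4,329.7]),-.24) if n[:3] in('cou','red','pot') and 'carton' not in n else (np.array([488.8,-337.5]),-.17)
    d=r[0][:2]-g; print(n,r[0].round(2),r[1].round(2),r[2],"" if by else (d@[np.cos(y),np.sin(y)],d@[-np.sin(y),np.cos(y)]))
E
```

```text
time: 36.67
tool_pos: [478.9, 329.7, 19.3]
tcp_rot: [3.141, 0.0, 2.903]
contact_force: [0.3, -0.1, -1.6]
grip_width: 51.2
finger_force: 30.0
time: 37.08
tool_pos: [478.8, 329.6, 19.0]
tcp_rot: [3.141, 0.0, 2.902]
contact_force: [-0.1, -0.6, -0.1]
grip_width: 61.8
finger_force: 0.0
time: 37.58
tool_pos: [478.1, 329.3, 118.0]
tcp_rot: [-3.141, -0.001, 2.903]
contact_force: [-0.6, -0.7, -1.1]
grip_width: 77.6
finger_force: 0.0
time: 38.0
tool_pos: [391.5, 404.8, 221.1]
tcp_rot: [3.138, 0.001, 2.906]
contact_force: [1.1, 0.2, -0.4]
grip_width: 91.9
finger_force: 0.0
time: 38.5
tool_pos: [308.4, 473.1, 217.0]
tcp_rot: [-3.139, -0.001, 2.902]
contact_force: [0.6, -0.1, -0.5]
grip_width: 91.8
finger_force: 0.0
coupling_center [5.5396e+02 3.1209e+02 3.2000e-01] 0.07 [0.93, 0.98] (np.float64(78.5528379570139), np.float64(1.090605377461203))
reducer_center [4.0383e+02 3.4823e+02 2.6000e-01] 0.1 [0.81, 0.72] (np.float64(-75.86341792845487), np.float64(0.5087505358334868))
pot_center [4.7939e+02 3.2997e+02 2.9000e-01] 0.06 [0.6, 0.65] (np.float64(1.871866901974459), np.float64(0.7328591790701304))
red_carton_center [ 4.5059e+02 -3.3177e+02 -1.5000e-01] 0.08 [0.94, 0.55] (np.float64(-38.62945035517034), np.float64(-0.8191216376767579))
stop_center [ 5.2680e+02 -3.4765e+02  1.3000e-01] 0.14 [0.71, 0.84] (np.float64(39.16662400488809), np.float64(-3.571006321625641))
yellow_carton_center [ 6.7609e+02 -1.1456e+02 -2.0000e-01] 0.1 [0.88, 0.67] 
green_carton_center [ 5.6823e+02 -1.2031e+02 -3.2000e-01] 0.08 [0.7, 0.65] 
tin_center [5.5517e+02 2.9493e+02 3.5000e-01] 0.84 [0.85, 0.65]
```

View pics/scene2.png

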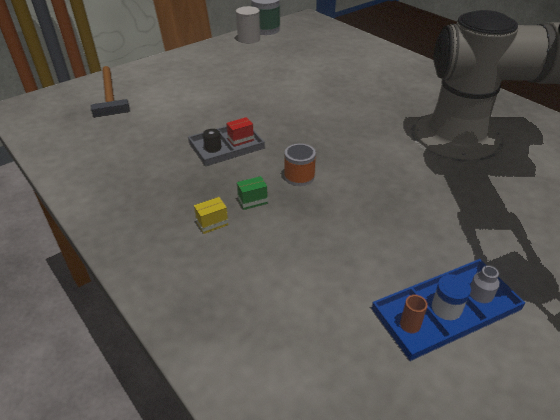

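View pics/top2.png

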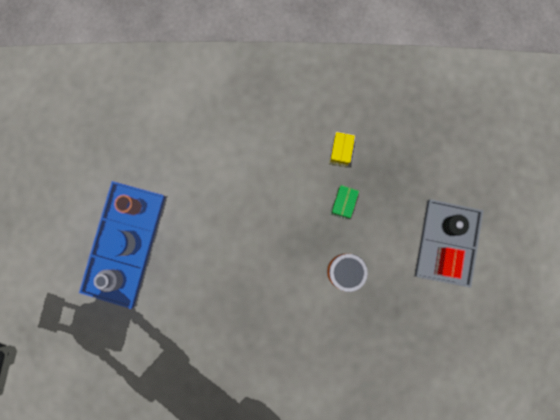

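The coupling (126,204), pot (124,243) and reducer (108,280) stand in the blue tray, one per compartment. The stop (456,225) and red carton (451,262) stand in the grey tray. The yellow carton, green carton and tin (348,272) are where they started; the network's odd tin fit was a false report.

```bash
python3 -c "
from plant import bot
print(bot.close_job())"
```

```text
the job is handed in; nothing more can be done
None
```

I handed the job in at about 39 s: all five items stand upright and released, one per compartment of their trays, and the yellow carton, green carton and tin are where they started; no verdict was returned.

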